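Bolt the stone-mould travel case shut against its spring safety catch

TASK

The carved stone moulds are packed: bolt their travel case shut. With one fingertip hold down the spring safety catch (the long ribbed thumb plate beside the bolt) and, while it is held, push the bolt by its upright knob with the other fingertip, across the seam of the two lids and fully home in its keeper; then take the hand away so that the catch springs back up and locks the bolt. Nothing needs gripping: leave both lids lying shut, and leave the needle tool, the stone pieces and the bowl where they are.

Things in the scene. Friction and masses are not known exactly. Their poses are not given: they have to be found in the camera images.
- case: Heavy fixed plywood travel case, 300 (x) by 420 (y) by 115 mm high to the top of its two lids, which meet at a seam along x in the middle and are hinged at the two y ends. Origin: middle of its underside. Axes: z up; the bolt slides along -y, from the +y lid towards the keeper on the -y lid; +x points from the thumb plate to the bolt.
- knob_top (a point): Centre of the top face of the bolt's knob, an upright plain steel cylinder 20 mm across and 30 mm tall on the bolt (round 14 mm bar along y). It is 54 mm above the lid, 169 mm above the table, 30 mm above the top of the bar and 27 mm above the two guide straps over the bar. Moves with the bolt; axes as the case. The bolt slides at a push of 2 to 4 N.
- plate_top (a point): Centre of the top of the spring safety catch: level ribbed steel thumb plate 70 mm long (y), 30 wide (x), 5 thick, beside the knob, its centre 40 mm to the -x side of the bolt's axis. Up, it is 42 mm above the lid. It goes straight down 10 mm to a hard stop; spring 4 N at first, 8 N fully down. Down, it is 5 mm higher than the straps. Moves with the plate; axes as the case.
- keeper (a point): Centre of the top of the keeper, a steel strap 20 by 20 mm on the -y lid, 27 mm above the lid; the bolt's end enters it. Axes as the case.
- bolt (a joint): How far the bolt has slid towards the keeper, m: 0 drawn back (0 to 0.0015 at the start), 0.035 fully home at its stop. The catch's tongue blocks a lug on the bolt's side unless the catch is down 6.5 mm or more; the lug then rides over the tongue and is past it from 0.032, where the catch, let go, springs up behind it.
- catch (a joint): How far the catch is pressed down, m: 0 fully up, 0.010 at its stop. A spring returns it, unless the bolt's lug lies over its tongue.
- leaf_a (a joint): Opening angle, rad, of the +y lid, which carries bolt and catch: 0 shut (lying level), grows as it lifts.
- leaf_b (a joint): Opening angle, rad, of the -y lid, which carries the keeper: 0 shut, grows as it lifts.
- needle: Modelling needle: wooden handle 120 mm long and 9 mm thick with a steel needle 58 mm beyond it, lying loose on the lid that carries the bolt, on the far side of the bolt from the thumb plate. Origin under the middle of the handle; x along it.
- offcut: Small flat piece of stone, 75 by 110 by 12 mm, with little red clay flowers (5 mm high) on it, lying loose on the lid with the keeper. Origin in the middle of its underside.
- bowl: Round steel water bowl, empty, 150 mm across and 50 mm high, loose on the table to one side of the case. Origin in the middle of its underside.
- slab: Carved stone mould slab, 200 by 160 by 30 mm, 2.6 kg, loose on the table on the other side. Origin in the middle of its underside.

How it is judged (in metres and radians):
On the way, in this order (a step that is already met when the one before it is completed fails the run):
1. a finger holds the catch down while the bolt is still drawn back (value of joint catch above 0.006 m and contact force between the fingers and catch above 0.5 N and value of joint bolt below 0.006 m), for 0.1 s.
2. with a finger on the catch holding it down, another pushes the bolt along (value of joint catch above 0.005 m and contact force between the fingers and catch above 0.5 N and contact force between the fingers and bolt above 0.3 N and value of joint bolt between 0.007 and 0.03 m), for 0.05 s.
At the end, for the whole second after the job is handed in: The bolt is home in the keeper (slid at least 31 of 35 mm), the catch is back up (within 2 mm) behind its lug, both lids lie shut, the needle, offcut, bowl and slab are within 20 mm of where they were (value of joint bolt above 0.031 m and value of joint catch below 0.002 m and value of joint each of leaf_a, leaf_b below 0.02 rad and distance of each of needle, offcut, bowl, slab from where it was at the start of the episode below 0.02 m); the robot touches nothing.
It fails at once if a lid is lifted (value of joint any of leaf_a, leaf_b above 0.04 rad).
It fails at once if a bystander is lifted or shoved out of its place (distance of any of needle, offcut, bowl, slab from where it was at the start of the episode above 0.02 m).
It also fails if it takes over 42 s, if anything falls off the work surface, if the arm or the gripper's body presses on something with over 40 N, if the wrist force passes 120 N, or if a joint passes its speed limit or range.

ROBOT

A 7-joint arm with a two-finger parallel gripper is mounted at the origin on the work surface. World frame = base frame: x ahead of the robot, y to its left, z up, the work surface at z = 0. Lengths are in mm, angles in rad, forces in N, time in s.
With the tool pointing down it reaches from about 425 to 875 mm from the base axis. Payload 8.4 kg.
Tool frame: the origin (TCP) lies midway between the tips of the shut fingers; the grasp point (between the pads) lies 19 mm behind it; x points along the fingers, z is the direction in which the jaws open and shut, and the axes are right-handed (so a half turn about x gives the same grasp; the last joint's range is limited). The gripper opens to 85 mm and grips with 20 to 120 N. Pads are 22 mm wide; open, the fingers measure 114 mm over their backs; the gripper's body (76 mm by 85 mm) begins 54 mm behind the grasp point. The pads swing forward as they close: fully open they stand 13 mm farther back than shut.
Start: joints at [1.206, 0.333, 0.04, 1.465, -0.013, 1.343, -0.059], TCP at [170.721, -627.151, 231.308] pointing down, gripper open.
Joint ranges: [-2.58, 2.58], [-0.38, 2.09], [-1.3, 1.39], [0.25, 2.4], [-1.5, 4.64], [0.08, 2.09], [-2.65, 2.65]. Speed limits (rad/s): [2.22, 2.22, 2.79, 2.79, 3.14, 3.14, 3.14].

INTERFACE

Orientations are given as a unit quaternion [w, x, y, z].
In Python, from cell import robot, imaging, order gives the robot as it stands. The module is installed in compiled form; this text tells all that it offers.
- The arm moves only by the shell command python3 -m inch 'ROWS' [FORCE]. ROWS is JSON, a list that holds one entry, the list of rows, each a list of 5 numbers: the shift along the tool's x, y, z in mm, then the turn about the tool's x in rad, then the finger opening in mm, from 0 to 85.4. In form: [[[tx, ty, tz, yaw, claw], ...]]. A call has 1 to 10 rows; each row shifts and turns the pose as measured when the row begins, along the tool's axes as they then stand; what a row does not reach is not made up. A row lasts 1/10 s, in which the tool goes at most 50 mm and 8.59 degrees, less where a joint would pass 70% of its speed; a pose out of reach is approached as far as the arm can. A call is refused whole if a number of a shift passes 50 or a number of a turn 0.15, either way. A call with a gripper value outside its range is refused whole. The fingers move at their own pace and stop on an object; FORCE is the grip in N (left out, the last holds). Time passes only in rows, so rows that do not move let the fingers close. It gives the time, the measured TCP pose, the force and the opening at its end, in the units of the state.
- robot.get_obs(): the state, without advancing time (a new reading comes with each control period).
- imaging.snapshot(name): name is "scene" or "top" or "wrist"; returns a dict with "pixels" (420x560x3 uint8, red, green, blue), "fx", "fy", "cx", "cy" (pixels), "cam_to_world" (4x4, takes a point from camera to world coordinates); the wrist camera has in their place "T_tool_cam" (4x4, takes a point from camera to tool coordinates, whose origin is the TCP and whose axes are the tool frame's). Camera axes: x right, y down, z forward; pixel columns grow to the right and rows downward; lengths in mm; the calibration is good to about 2 mm. A picture is of the moment at which its call begins: read the wrist's pose just before it. There is no depth.
- order.finish_job(): hands the job in, once; it reports no verdict.
The state is a dict: "time": time; "joint_positions": joint angles; "dq": joint speeds; "tau": joint torques, N m; "eef_pos": TCP position; "orientation": TCP orientation; "force": force on the tool from outside, world axes, zero at the start; "ft_torque": the same for the moment, N m; "gripper_width": finger opening in mm.
Only numpy, scipy, OpenCV 4.12 (cv2) and the standard library are available. Lean on these libraries where they do the work, as an engineer would, in place of code of your own. Each camera call takes 0.05 s, during which the arm holds its last target. There are 200 camera calls.

## Working session

There is one attempt and no reset: what is moved stays moved. The work goes in short steps, Python scripts to look and compute and a shell command to move; the robot and the scene stay as the last step left them, time stands still between calls to the robot, and variables do not carry over. Pictures are saved under pics/ and viewed, about 8 in all and at most 12, crops included, and the job is handed in when it is done.

```bash
mkdir -p pics
python3 - <<'E'
from cell import robot, imaging
import cv2, numpy as np, pickle
o=robot.get_obs(); print({k:np.round(v,3).tolist() for k,v in o.items()})
for n in ("scene","top","wrist"):
    s=imaging.snapshot(n); pickle.dump(s,open(f"pics/{n}0.pkl","wb"))
    cv2.imwrite(f"pics/{n}0.png",s["pixels"][:,:,::-1])
    print(n,{k:np.round(v,3).tolist() for k,v in s.items() if k!="pixels"})
E
```

```text
{'time': 0.0, 'joint_positions': [1.206, 0.334, 0.04, 1.466, -0.013, 1.343, -0.058], 'dq': [-0.001, 0.0, -0.001, 0.001, -0.0, 0.001, -0.002], 'tau': [0.001, -65.854, 1.366, -40.555, 0.017, 0.013, -0.0], 'eef_pos': [170.569, -626.745, 230.419], 'orientation': [0.561, 0.43, 0.562, -0.429], 'force': [-0.217, 0.29, 0.059], 'ft_torque': [-0.018, 0.004, -0.018], 'gripper_width': 85.419}
scene {'fx': 510.2, 'fy': 510.2, 'cx': 274.331, 'cy': 215.403, 'cam_to_world': [[-0.361, 0.778, -0.515, 1259.867], [0.933, 0.298, -0.204, 275.641], [-0.005, -0.554, -0.833, 1293.127], [0.0, 0.0, 0.0, 1.0]]}
top {'fx': 390.021, 'fy': 390.021, 'cx': 274.956, 'cy': 216.403, 'cam_to_world': [[0.021, -0.998, 0.067, 478.465], [-1.0, -0.022, -0.004, -13.855], [0.006, -0.067, -0.998, 1197.324], [0.0, 0.0, 0.0, 1.0]]}
wrist {'fx': 367.94, 'fy': 367.94, 'cx': 278.915, 'cy': 207.963, 'T_tool_cam': [[0.001, -0.321, 0.947, -142.949], [-0.001, -0.947, -0.321, 82.709], [1.0, -0.0, -0.001, -1.106], [0.0, 0.0, 0.0, 1.0]]}
```

View pics/top0.png

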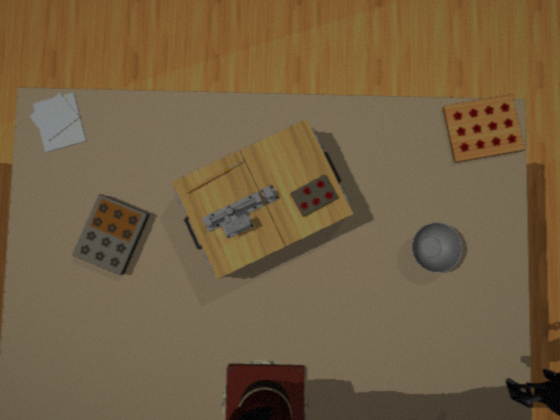

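View pics/scene0.png

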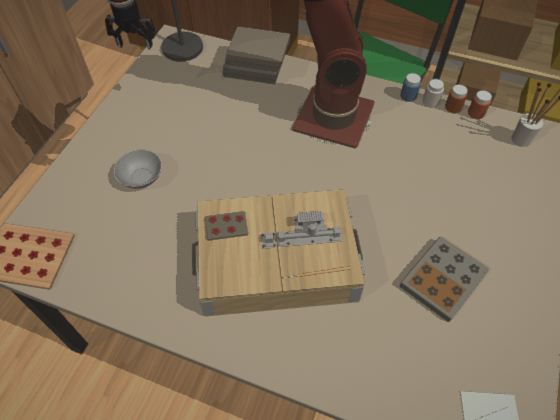

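The top view shows the case around (262,200), with the bolt running from (207,220) to (275,193) and the plate near (238,227). The needle is at (215,175) and the offcut at (315,195). I'll enlarge both views.

Run:
```python
import cv2
t=cv2.imread("pics/top0.png"); s=cv2.imread("pics/scene0.png")
a=cv2.resize(t[170:250,190:290],None,fx=6,fy=6,interpolation=cv2.INTER_CUBIC)
b=cv2.resize(s[195:262,245:360],None,fx=6.9,fy=6.9,interpolation=cv2.INTER_CUBIC)
for im,n in((a,'a'),(b,'b')): cv2.imwrite(f"pics/crop_{n}.png",cv2.convertScaleAbs(im,alpha=1.3))
```

```text
(no output)
```

View pics/crop_a.png

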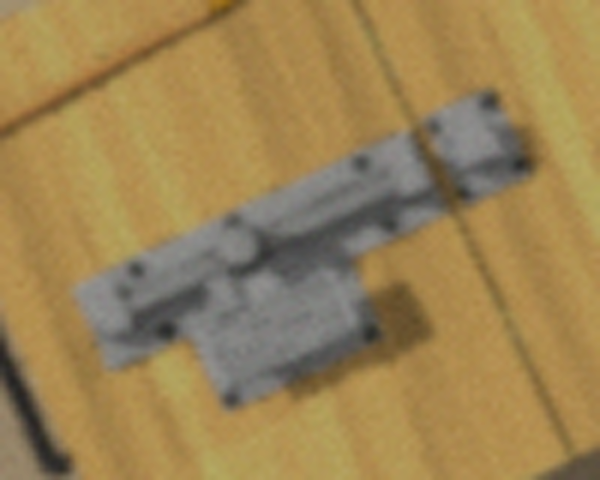

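View pics/crop_b.png

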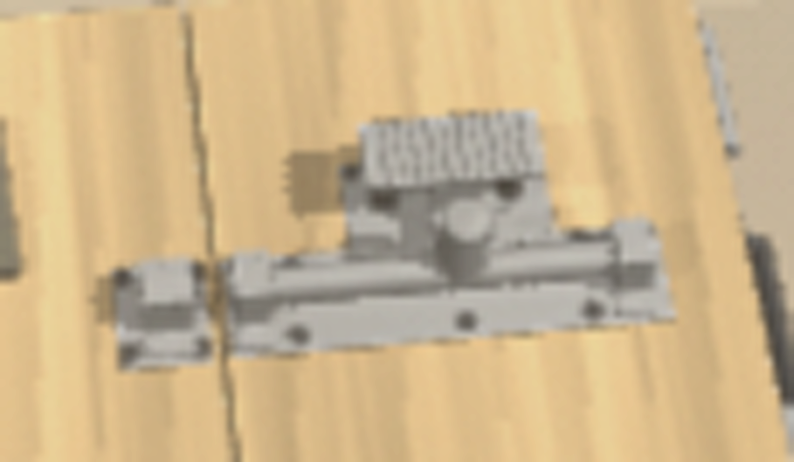

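The crops show the knob top at top-image (230.0,210.5) and scene (313.1,226.2). The plate centre is at about top (237.5,224.2) and scene (310.5,216.7). Now I'll turn these into world points.

```bash
cat > h.py <<'E'
import numpy as np, pickle, cv2
from scipy.spatial.transform import Rotation as R
def load(n): return pickle.load(open(f"pics/{n}.pkl","rb"))
def ray(s,uv,M=None):
    M=s["cam_to_world"] if M is None else M
    M=np.array(M); d=M[:3,:3]@[(uv[0]-s["cx"])/s["fx"],(uv[1]-s["cy"])/s["fy"],1]; return M[:3,3],d
def onz(s,uv,z,M=None):
    p,d=ray(s,uv,M); return p+d*(z-p[2])/d[2]
def rot(q): return R.from_quat(np.roll(q,-1)).as_matrix()
E
python3 - <<'E'
from h import *; from cell import robot
np.set_printoptions(precision=2,suppress=True)
t,s=load("top0"),load("scene0")
T=lambda u,v:(190+u/6,170+v/6); S=lambda u,v:(245+u/6.9,195+v/6.9)
print("knob",onz(t,T(240,243),169),onz(s,S(470,215),169))
for nm,a in (("plate",[(362,122),(535,112),(543,175),(367,190)]),): 
    P=np.array([onz(s,S(*p),157) for p in a]); print(P,P.mean(0)); 
    e=P[0]-P[1]+P[3]-P[2]; print("slide dir",np.arctan2(e[1],e[0]))
print("plate top",onz(t,T(285,325),157))
# seam & screws for slide direction
a,b=onz(t,T(355,0),115),onz(t,T(570,450),115); print("seam dir top(case x)",np.arctan2(*(a-b)[1::-1]))
a,b=onz(s,S(188,15),115),onz(s,S(237,460),115); print("seam dir scene",np.arctan2(*(b-a)[1::-1]))
a,b=onz(s,S(655,270),127),onz(s,S(122,365),117);
a,b=onz(s,S(672,318),117),onz(s,S(225,355),117); print("base edge",np.arctan2(*(b-a)[1::-1]))
a,b=onz(s,S(635,225),142),onz(s,S(168,265),142); print("straps->keeper",a,b,np.arctan2(*(b-a)[1::-1]))
a,b=onz(t,T(115,305),142),onz(t,T(475,140),142); print("straps->keeper top",a,b,np.arctan2(*(b-a)[1::-1]))
o=robot.get_obs(); print(rot(o["orientation"]))
E
```

```text
knob [560.94 100.9  169.  ] [560.11 107.12 169.  ]
[[527.08  52.35 157.  ]
 [498.57 113.67 157.  ]
 [525.32 125.68 157.  ]
 [556.02  64.76 157.  ]] [526.75  89.12 157.  ]
slide dir -1.11970782360173
plate top [525.76  81.19 157.  ]
seam dir top(case x) 0.4665707600992848
seam dir scene 0.460736830401237
base edge -1.109291504545805
straps->keeper [524.84 164.03 142.  ] [606.29   2.23 142.  ] -1.1044704033846775
straps->keeper top [533.83 159.45 142.  ] [612.29  -1.27 142.  ] -1.1166866565008797
[[-0.    0.96  0.26]
 [ 0.    0.26 -0.96]
 [-1.   -0.   -0.  ]]
```

```bash
python3 -m inch '[[[0,39,-18,0,26],[0,39,-18,0,26],[0,39,-18,0,26],[0,39,-18,0,26],[0,39,-18,0,26],[0,39,-18,0,26],[0,39,-18,0,26],[0,39,-18,0,26],[0,39,-18,0,26],[0,39,-18,0,26]]]'; python3 -m inch '[[[0,0,0,0.14,26],[0,0,0,0.14,26],[0,0,0,0.14,26],[0,0,0,0.14,26],[0,0,0,0.14,26],[0,0,0,0.14,26],[0,0,0,0.14,26],[0,0,0,0.14,26],[0,0,0,0.14,26],[0,0,0,0.14,26]]]'
```

```text
time: 1.15
eef_pos: [504.0, -346.6, 226.6]
orientation: [0.556, 0.433, 0.561, -0.434]
force: [0.4, -1.1, 0.5]
gripper_width: 26.2
time: 2.15
eef_pos: [509.8, -336.3, 222.5]
orientation: [-0.13, -0.691, -0.138, 0.697]
force: [0.3, 0.5, -0.2]
gripper_width: 26.0
```

```bash
cat > w.py <<'E'
from h import *; from cell import robot
import sys
tx,ty,tz=map(float,sys.argv[1:4]); o=robot.get_obs(); M=rot(o["orientation"])
print("pos",np.round(o["eef_pos"],1),"tool x",np.round(M[:,0],3),"slide dir err (rad)",round(float(np.arctan2(M[1,1],M[0,1])+1.111),3),"F",np.round(o["force"],2))
print("shift in tool axes",np.round(M.T@(np.array([tx,ty,tz])-o["eef_pos"]),1))
E
python3 -m inch '[[[-1,-40,-22,0,26],[-1,-40,-22,0,26],[-1,-40,-22,0,26],[-1,-40,-22,0,26],[-1,-40,-22,0,26],[-1,-40,-22,0,26],[-1,-40,-22,0,26],[-1,-40,-22,0,26],[-1,-40,-22,0,26],[0,0,0,0,26]]]'; python3 w.py 529.3 122 215
```

```text
time: 3.15
eef_pos: [544.5, -63.3, 218.3]
orientation: [-0.125, -0.684, -0.136, 0.706]
force: [-0.1, 0.8, -0.3]
gripper_width: 25.8
pos [544.5 -63.3 218.3] tool x [-0.034  0.009 -0.999] slide dir err (rad) -0.089 F [-0.06  0.78 -0.29]
shift in tool axes [   5.4 -178.2  -53. ]
```

```bash
python3 -m inch '[[[-1,-44,-13,-0.03,26],[-1,-44,-13,-0.03,26],[-1,-44,-13,-0.03,26],[-1,-44,-13,0,26],[0,0,0,0,26]]]'; python3 w.py 529.3 122 215
python3 - <<'E'
from cell import robot,imaging
import cv2,pickle
o=robot.get_obs(); s=imaging.snapshot("wrist"); s["o"]=o; pickle.dump(s,open("pics/wrist1.pkl","wb")); cv2.imwrite("pics/wrist1.png",s["pixels"][:,:,::-1])
E
```

```text
time: 3.65
eef_pos: [535.6, 25.4, 215.3]
orientation: [-0.138, -0.676, -0.15, 0.708]
force: [-0.3, 0.8, -0.3]
gripper_width: 26.0
pos [535.6  25.4 215.3] tool x [-0.048  0.008 -0.999] slide dir err (rad) -0.05 F [-0.31  0.79 -0.27]
shift in tool axes [  1.4 -91.1 -32.8]
```

View pics/wrist1.png

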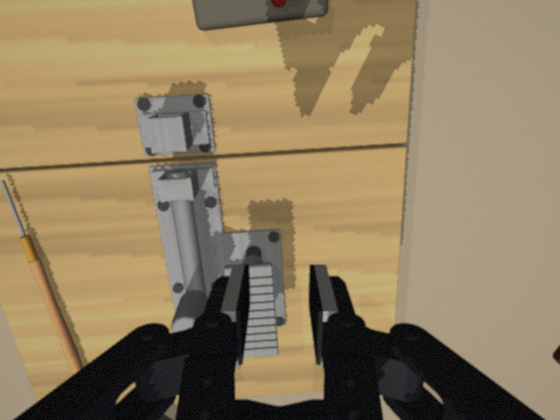

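The wrist view shows the keeper top at about (172,132) and the seam running from (0,169) to (405,145). The knob top is at about (190,303), partly hidden. The plate's -y end is at row 265, and its right edge runs from (271,265) to (277,355).

Run:
```python
from h import *
np.set_printoptions(precision=1,suppress=True)
s=load("wrist1"); o=s["o"]; W=np.eye(4); W[:3,:3]=rot(o["orientation"]); W[:3,3]=o["eef_pos"]; M=W@s["T_tool_cam"]
a,b=onz(s,(0,169),115,M),onz(s,(405,145),115,M); print("seam case x angle",np.arctan2(*(b-a)[1::-1])+np.pi)
print("keeper",onz(s,(172,132),142,M)); k=onz(s,(190,303),169,M); print("knob",k)
p,q=onz(s,(271,265),157,M),onz(s,(277,355),157,M); print("plate right edge",p,q,np.arctan2(*(p-q)[1::-1]),np.linalg.norm(p-q))
cx,cy=np.array([.896,.444,0]),np.array([-.444,.896,0])
print("plate centre",(p+q)/2+15*cx)
print("strap1", onz(s,(177,185),142,M))
```

```text
seam case x angle 0.46171511617508587
keeper [610.1  -0.2 142. ]
knob [565.2  85.4 169. ]
plate right edge [527.8  49.8 157. ] [497.  111.7 157. ] -1.1091663689485372 69.18570885492814
plate centre [525.9  87.4 157. ]
strap1 [597.7  28.8 142. ]
```

```bash
python3 -m inch '[[[0,-16,-6,-0.02,26],[0,-16,-6,-0.02,26],[0,-16,-6,-0.01,26],[0,-16,-6,0,26],[0,-16,-6,0,26],[0,-11,-3,0,26],[0,0,0,0,26]]]'; python3 w.py 529.8 122.5 190
```

```text
time: 4.4
eef_pos: [528.4, 105.5, 214.2]
orientation: [-0.146, -0.672, -0.161, 0.708]
force: [0.5, 0.2, 0.2]
gripper_width: 26.0
pos [528.4 105.5 214.2] tool x [-0.054  0.009 -0.999] slide dir err (rad) -0.023 F [0.45 0.19 0.16]
shift in tool axes [ 24.2 -14.   -9.6]
```

```bash
python3 -m inch '[[[0,-5,-3.5,-0.015,26],[0,-5,-3.5,-0.015,26],[0,-5,-3.5,-0.01,26],[0,0,0,0,26],[0,0,0,0,26]]]'; python3 w.py 529.8 122.5 190
python3 - <<'E'
from cell import robot,imaging
import cv2,pickle,numpy as np
o=robot.get_obs(); I=[]
for n in("top","scene"):
    s=imaging.snapshot(n); s["o"]=o; pickle.dump(s,open(f"pics/{n}2.pkl","wb")); I.append(s["pixels"][:,:,::-1])
b=cv2.resize(I[1][185:275,245:365],None,fx=6.5,fy=6.5,interpolation=cv2.INTER_CUBIC)
cv2.imwrite("pics/s2.png",cv2.convertScaleAbs(b,alpha=1.3))
E
```

```text
time: 4.9
eef_pos: [532.2, 120.2, 214.0]
orientation: [-0.159, -0.669, -0.174, 0.705]
force: [-0.3, 0.2, 0.1]
gripper_width: 25.9
pos [532.2 120.2 214. ] tool x [-0.054  0.009 -0.998] slide dir err (rad) 0.015 F [-0.26  0.17  0.15]
shift in tool axes [24.1 -2.3  0. ]
```

View pics/s2.png

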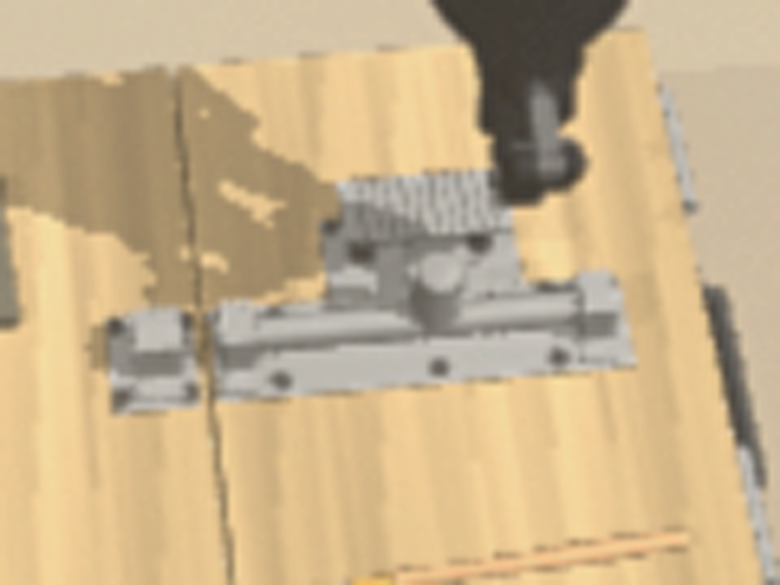

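```bash
python3 - <<'E'
from h import *
s=load("scene2");o=s["o"];M=rot(o["orientation"])
for n,g in(("A",1),("B",-1)):
  for b in (0,5):
    p=o["eef_pos"]+M@[-b,0,g*20.2]; W=np.linalg.inv(s["cam_to_world"]); c=W[:3,:3]@p+W[:3,3]
    u=np.array([s["cx"]+s["fx"]*c[0]/c[2],s["cy"]+s["fy"]*c[1]/c[2]]); print(n,b,p.round(1),((u-[245,185])*6.5).round())
E
python3 -m inch '[[[8,-0.5,0,0.01,26],[8,-0.5,0,0,26],[8,-0.5,0,0,26],[8,0,0,0,26],[6,0,0,0,26],[0,0,0,0,26]]]'; python3 w.py 529.8 122.5 155
```

```text
A 0 [514.3 111.  214.9] [496. 117.]
A 5 [514.5 110.9 219.9] [496. 111.]
B 0 [550.1 129.5 213.1] [512. 204.]
B 5 [550.4 129.4 218.1] [512. 198.]
time: 5.6
eef_pos: [528.3, 122.0, 171.8]
orientation: [-0.155, -0.669, -0.17, 0.706]
force: [0.9, 0.2, 0.6]
gripper_width: 26.1
pos [528.3 122.  171.8] tool x [-0.056  0.009 -0.998] slide dir err (rad) 0.004 F [0.95 0.21 0.59]
shift in tool axes [16.7  0.8 -2.3]
```

```bash
python3 -m inch '[[[3,0,-1,0,26],[3,0,-1,0,26],[3,0,0,0,26],[0,0,0,0,26]]]';  python3 -m inch '[[[2,0,0,0,26],[0,0,0,0,26]]]'; python3 -m inch '[[[2,0,0,0,26],[0,0,0,0,26]]]'; python3 w.py 529.8 122.5 145
```

```text
time: 6.0
eef_pos: [530.1, 123.0, 162.3]
orientation: [-0.155, -0.67, -0.17, 0.706]
force: [0.9, 1.1, 0.4]
gripper_width: 25.8
time: 6.2
eef_pos: [530.1, 123.0, 160.3]
orientation: [-0.155, -0.67, -0.17, 0.706]
force: [-0.3, -0.9, -0.0]
gripper_width: 25.8
time: 6.4
eef_pos: [530.1, 123.0, 158.3]
orientation: [-0.155, -0.67, -0.17, 0.706]
force: [0.0, -0.6, -0.1]
gripper_width: 26.2
pos [530.1 123.  158.3] tool x [-0.055  0.009 -0.998] slide dir err (rad) 0.004 F [ 0.04 -0.6  -0.12]
shift in tool axes [13.3  0.8 -0.1]
```

```bash
for i in 1 2 3 ; do python3 -m inch '[[[2,0,0,0,26],[0,0,0,0,26]]]' | egrep 'pos|force'; done; python3 w.py 529.8 122.5 145
```

```text
eef_pos: [530.3, 123.0, 156.5]
force: [-1.5, -0.4, 1.7]
eef_pos: [530.3, 123.0, 154.8]
force: [-1.5, -0.2, 4.6]
eef_pos: [530.3, 123.0, 153.1]
force: [-2.4, -0.0, 4.7]
pos [530.3 123.  153.1] tool x [-0.054  0.01  -0.999] slide dir err (rad) 0.004 F [-2.39 -0.01  4.7 ]
shift in tool axes [8.1 0.5 0.3]
```

```bash
for i in 1 2; do python3 -m inch '[[[2,0,0,0,26],[0,0,0,0,26]]]' | egrep 'pos|force'; done;  python3 -m inch '[[[1,0,0,0,26],[0,0,0,0,26]]]'; python3 w.py 529.8 122.5 145
```

```text
eef_pos: [530.3, 123.0, 151.6]
force: [-1.4, 0.8, 5.4]
eef_pos: [530.3, 123.0, 150.1]
force: [-2.2, -0.6, 7.1]
time: 7.6
eef_pos: [530.3, 123.0, 149.7]
orientation: [-0.154, -0.67, -0.171, 0.706]
force: [-0.9, -0.1, 7.3]
gripper_width: 26.0
pos [530.3 123.  149.7] tool x [-0.054  0.011 -0.998] slide dir err (rad) 0.003 F [-0.86 -0.13  7.25]
shift in tool axes [4.7 0.4 0.5]
```

```bash
for i in 1 2; do python3 -m inch '[[[1.5,0,0,0,26],[0.5,0,0,0,26]]]' | egrep 'pos|force'; done
```

```text
eef_pos: [530.3, 123.0, 148.4]
force: [-2.4, -0.2, 6.7]
eef_pos: [530.3, 123.0, 147.2]
force: [-1.9, -0.6, 7.7]
```

```bash
python3 -m inch '[[[0.5,2,0,0,26],[0.5,2,0,0,26]]]' | egrep 'pos|force';python3 -m inch '[[[0.5,2,0,0,26],[0.5,2,0,0,26]]]' | egrep 'pos|force'; python3 -m inch '[[[0.5,2,0,0,26],[0.5,2,0,0,26]]]'| egrep 'pos|force|wid'; python3 w.py 529.8 122.5 147
```

```text
eef_pos: [531.5, 121.7, 146.6]
force: [-5.0, 3.9, 7.7]
eef_pos: [532.0, 121.2, 146.1]
force: [-8.2, 6.6, 13.8]
eef_pos: [532.0, 121.3, 146.1]
force: [-8.5, 5.7, 14.5]
gripper_width: 26.1
pos [532.  121.3 146.1] tool x [-0.064  0.025 -0.998] slide dir err (rad) 0.009 F [-8.48  5.71 14.46]
shift in tool axes [-0.7 -2.1  1.5]
```

```bash
python3 -m inch '[[[-1.5,0,0,0,26],[0,0,0,0,26]]]' | egrep 'pos|force';python3 -m inch '[[[0.3,4,0,0,26],[0.3,4,0,0,26]]]' | egrep 'pos|force'; python3 w.py 529.8 122.5 147;  python3 - <<'E'
from cell import robot,imaging
import cv2,pickle,numpy as np
o=robot.get_obs(); s=imaging.snapshot("scene"); s["o"]=o; pickle.dump(s,open("pics/scene3.pkl","wb"))
b=cv2.resize(s["pixels"][185:275,245:365,::-1],None,fx=6.5,fy=6.5,interpolation=cv2.INTER_CUBIC)
cv2.imwrite("pics/s3.png",cv2.convertScaleAbs(b,alpha=1.3))
E
```

```text
eef_pos: [531.7, 121.6, 148.4]
force: [-1.9, -1.3, 7.4]
eef_pos: [534.9, 117.0, 148.1]
force: [-2.5, 4.4, 8.5]
pos [534.9 117.  148.1] tool x [-0.067  0.03  -0.997] slide dir err (rad) 0.012 F [-2.55  4.43  8.52]
shift in tool axes [ 1.6 -7.1  2. ]
```

View pics/s3.png

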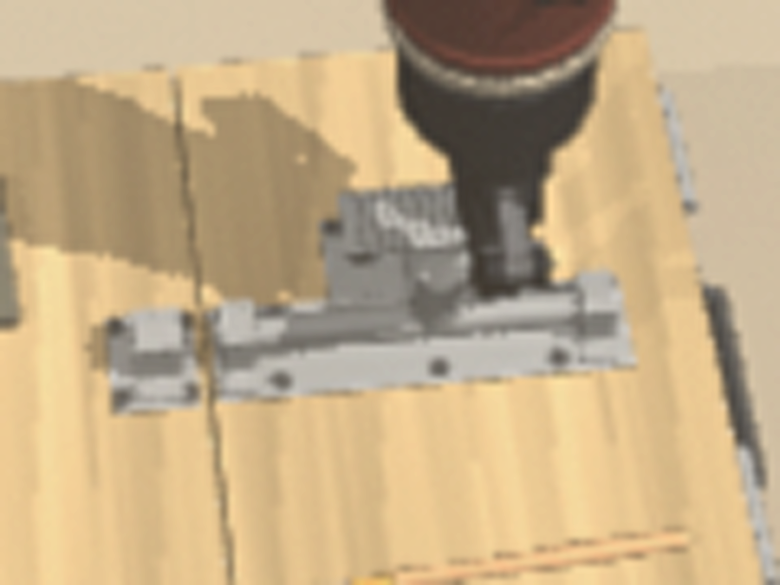

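The picture shows the catch pressed, finger B at (475–550, 190–295) just +y of the knob at (435,270), with a small gap left. I'll continue pushing.

```bash
for i in 1 2 3; do python3 -m inch '[[[0.4,4,0,0,26],[0.4,4,0,0,26]]]' | egrep 'pos|force'; done; python3 w.py 529.8 122.5 147
```

```text
eef_pos: [538.0, 112.9, 147.5]
force: [-4.8, 5.0, 8.7]
eef_pos: [540.5, 109.8, 146.8]
force: [-4.4, 5.8, 8.8]
eef_pos: [542.8, 106.9, 146.2]
force: [-7.4, 6.4, 14.6]
pos [542.8 106.9 146.2] tool x [-0.076  0.046 -0.996] slide dir err (rad) 0.021 F [-7.35  6.44 14.57]
shift in tool axes [  0.9 -19.8   4.3]
```

```bash
python3 -m inch '[[[-1,0,1,0.01,26],[0,4,1.5,0.01,26],[0.2,4,1.5,0,26]]]' | egrep 'pos|force'; python3 w.py 529.8 122.5 147;  python3 -m inch '[[[0.3,4,1,0,26],[0.3,4,1,0,26]]]' | egrep 'pos|force'; python3 w.py 529.8 122.5 147
```

```text
eef_pos: [544.1, 103.0, 148.3]
force: [-2.7, 7.6, 7.0]
pos [544.1 103.  148.3] tool x [-0.074  0.053 -0.996] slide dir err (rad) 0.005 F [-2.69  7.61  7.01]
shift in tool axes [  3.4 -23.7   3.9]
eef_pos: [546.0, 99.6, 148.1]
force: [-3.9, 7.0, 9.4]
pos [546.   99.6 148.1] tool x [-0.075  0.059 -0.995] slide dir err (rad) 0.009 F [-3.88  7.04  9.42]
shift in tool axes [  3.6 -27.5   3.9]
```

```bash
for i in 1 2 3; do python3 -m inch '[[[0.2,4.5,0.6,0,26],[0.4,4.5,0.6,0,26]]]' | egrep 'pos|force'; done; python3 w.py 529.8 122.5 147
python3 - <<'E'
from cell import robot,imaging
import cv2,pickle,numpy as np
o=robot.get_obs(); s=imaging.snapshot("scene"); s["o"]=o; pickle.dump(s,open("pics/scene4.pkl","wb"))
b=cv2.resize(s["pixels"][185:275,245:365,::-1],None,fx=6.5,fy=6.5,interpolation=cv2.INTER_CUBIC)
cv2.imwrite("pics/s4.png",cv2.convertScaleAbs(b,alpha=1.3))
E
```

```text
eef_pos: [548.4, 95.5, 147.7]
force: [-5.0, 6.0, 9.4]
eef_pos: [550.9, 91.3, 147.3]
force: [-4.5, 6.4, 9.5]
eef_pos: [553.4, 87.2, 146.8]
force: [-3.9, 6.0, 9.9]
pos [553.4  87.2 146.8] tool x [-0.081  0.078 -0.994] slide dir err (rad) 0.021 F [-3.92  6.02  9.88]
shift in tool axes [  4.5 -42.    4.5]
```

View pics/s4.png

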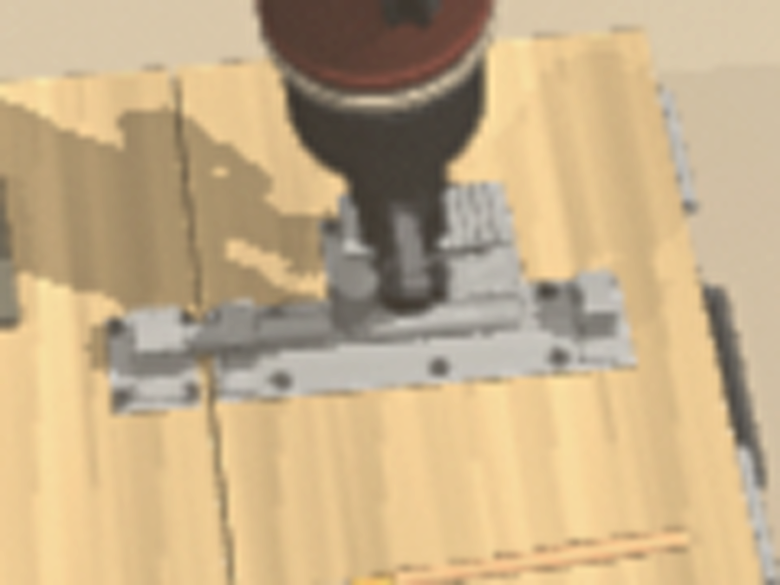

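The knob has moved from (436,265) to about (357,275), roughly 32 mm, and the bolt's end is in the keeper. I'll push on to the stop.

```bash
for i in 1 2 3; do python3 -m inch '[[[0.2,4.5,0.6,0,26],[0.2,4.5,0.6,0,26]]]' | egrep 'pos|force'; done; python3 w.py 529.8 122.5 147
```

```text
eef_pos: [554.2, 86.1, 146.6]
force: [-14.7, 13.4, 20.5]
eef_pos: [554.0, 86.3, 146.8]
force: [-12.2, 12.3, 18.7]
eef_pos: [553.9, 86.3, 147.0]
force: [-12.8, 11.6, 18.3]
pos [553.9  86.3 147. ] tool x [-0.107  0.114 -0.988] slide dir err (rad) 0.042 F [-12.79  11.59  18.32]
shift in tool axes [  6.7 -42.8   3.4]
```

```bash
python3 -m inch '[[[-1.5,0,0,0,26],[0,5,0,0,26],[0,5,0,0,26]]]' | egrep 'pos|force'; python3 w.py 529.8 122.5 147
python3 - <<'E'
from cell import robot,imaging
import cv2,pickle,numpy as np
o=robot.get_obs(); s=imaging.snapshot("scene"); s["o"]=o; pickle.dump(s,open("pics/scene5.pkl","wb"))
b=cv2.resize(s["pixels"][185:275,245:365,::-1],None,fx=6.5,fy=6.5,interpolation=cv2.INTER_CUBIC)
cv2.imwrite("pics/s5.png",cv2.convertScaleAbs(b,alpha=1.3))
E
```

```text
eef_pos: [554.4, 86.3, 148.5]
force: [-18.2, 14.3, 22.0]
pos [554.4  86.3 148.5] tool x [-0.12   0.126 -0.985] slide dir err (rad) 0.05 F [-18.19  14.32  22.04]
shift in tool axes [  9.  -42.7   3.4]
```

View pics/s5.png

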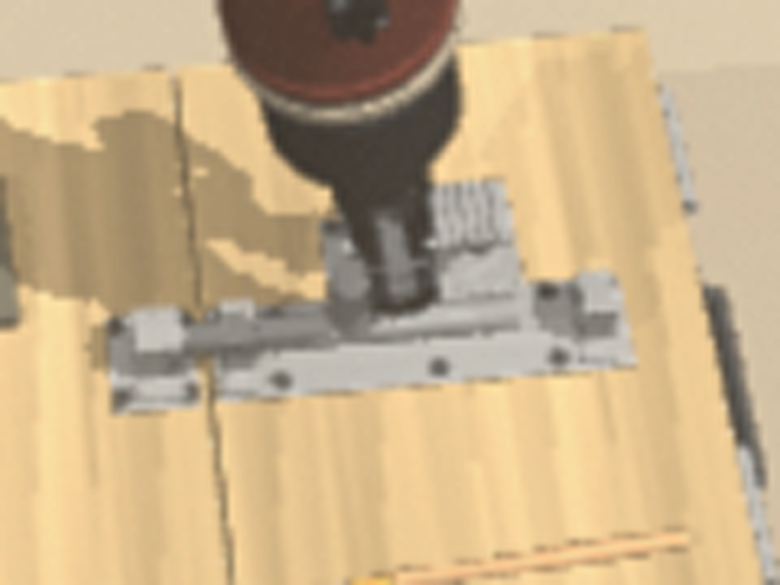

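```bash
python3 -m inch '[[[0,-2,0,0,26],[-2,-2,0,0,26],[-5,-1.5,0,0,26],[-5,-1.5,0,0,26]]]' | egrep 'pos|force'; python3 w.py 529.8 122.5 147; python3 -m inch '[[[-10,-2.5,0,0,26],[-10,-2.5,0,0,26],[-10,-2.5,0,0,26],[-10,-2.5,0,0,26],[0,0,0,0,26]]]' | egrep 'pos|force'; python3 w.py 480 180 240
```

```text
eef_pos: [553.1, 90.0, 163.2]
force: [-0.5, -0.2, 0.1]
pos [553.1  90.  163.2] tool x [-0.119  0.126 -0.985] slide dir err (rad) 0.05 F [-0.51 -0.15  0.07]
shift in tool axes [ 22.8 -36.5   3.5]
eef_pos: [553.0, 94.7, 208.4]
force: [0.3, -0.2, 0.1]
pos [553.   94.7 208.4] tool x [-0.118  0.127 -0.985] slide dir err (rad) 0.051 F [ 0.35 -0.2   0.09]
shift in tool axes [ -11.6 -113.9   22.4]
```

Now I'll move the hand away backwards and up, then check.

```bash
python3 -m inch '[[[-8,-15,6,0,26],[-8,-15,6,0,26],[-8,-15,6,0,26],[-8,-15,6,0,26],[-8,-15,6,0,26],[-8,-15,6,0,26],[0,0,0,0,26],[0,0,0,0,26]]]' | egrep 'pos|force|time'
python3 - <<'E'
from cell import robot,imaging
import cv2,pickle,numpy as np
I={}
for n in("top","scene"):
    s=imaging.snapshot(n); pickle.dump(s,open(f"pics/{n}6.pkl","wb")); I[n]=s["pixels"][:,:,::-1]
b=cv2.resize(I["scene"][195:262,245:360],None,fx=6.9,fy=6.9,interpolation=cv2.INTER_CUBIC)
cv2.imwrite("pics/s6.png",cv2.convertScaleAbs(b,alpha=1.3)); cv2.imwrite("pics/full6.png",I["scene"])
a=cv2.imread("pics/scene0.png"); d=cv2.absdiff(a,I["scene"]).max(2)
for n,(x0,y0,x1,y1) in dict(bowl=(110,145,165,190),slab=(398,235,492,320),offcut=(200,208,250,242),needle=(275,262,355,282)).items(): print(n,"mean diff",d[y0:y1,x0:x1].mean().round(2), "px>40:",(d[y0:y1,x0:x1]>40).sum())
E
```

```text
time: 13.45
eef_pos: [482.1, 151.8, 272.2]
force: [-0.1, -0.8, 0.3]
bowl mean diff 8.07 px>40: 7
slab mean diff 4.45 px>40: 0
offcut mean diff 3.87 px>40: 0
needle mean diff 5.52 px>40: 0
```

View pics/s6.png

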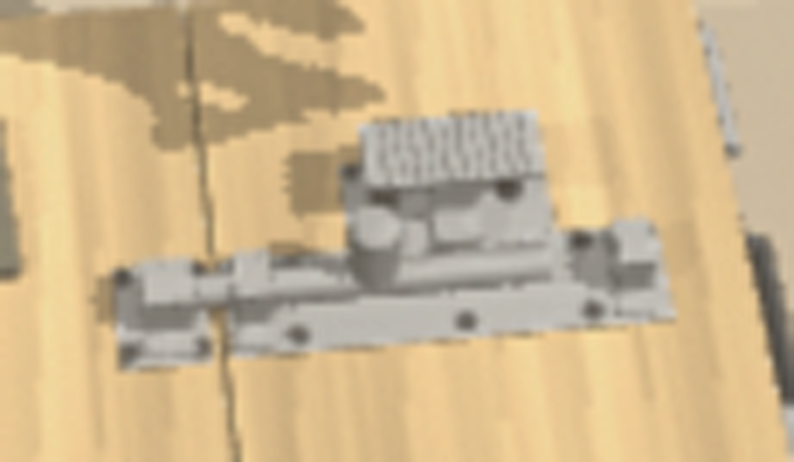

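The plate is back at its starting pixels (corners (362,122) to (543,180)), so the catch is up. The knob is at (379,228) and the bolt is in the keeper. I'll work out the travel and hand in.

Run:
```python
from h import *; from cell import order
s=load("scene6"); S=lambda u,v:(245+u/6.9,195+v/6.9)
d=onz(s,S(379,228),169)-onz(s,S(470,215),169); print("travel",d.round(1),np.linalg.norm(d).round(1))
print(order.finish_job())
```

```text
travel [ 17.8 -30.2   0. ] 35.0
the job is handed in; nothing more can be done
None
```

The bolt is pushed home in its keeper with the catch back up, and the job is handed in; no verdict was reported. One fingertip held the thumb plate down about 9 mm while the other pushed the knob along. I then lifted the hand clear.

**Last checks, from the scene camera after the hand was away:**
- **Bolt:** it has travelled about 35.0 mm, with its end in the keeper.
- **Catch:** the thumb plate is back at its starting pixels, so the catch has sprung up.
- **Bystanders:** the regions around the needle, offcut and slab are unchanged. The bowl's region had 7 pixels that differed noticeably.
- **Lids:** the seam and fittings look unchanged, so both lids lie shut.
- **Robot:** the hand stands about 100 mm clear above the case, and the force reads about 0.

**Things that went wrong or disagreed:**
- The first push stuck because the catch was pressed hard onto its stop (14.5 N), so I raised the hand slightly and took bigger steps.
- Friction tilted the hand about 10° by the end of the push.
- The first views of the knob differed by about 6 mm, and the wrist camera's knob estimate, partly hidden, was about 19 mm off, so I ignored it.

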